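# Index a swing arm to the next notch by its spring pull ring

## Task

The bearing on the swing arm of the index fixture is due for grease: draw the spring index pin out by its pull ring, swing the arm towards the side where the flat round grease tin stands, and feel for the next notch on that side until the pin springs fully home there, so that the arm is locked. Let go of the ring when you are done, and leave the other things on the counter where they are.

Things in the scene. Friction and masses are not known exactly. Their poses are not given: they have to be found in the camera images.
- fixture_axis (a point): Point on the upright pivot axis of the index fixture, 68 mm above the counter, level with the index pin. The fixture is bolted down: grey 130 mm square foot plate, round pedestal, index ring of 55 mm radius at 60 to 76 mm height. z up; -x is where the arm points in its home notch, roughly to the robot; +y is the fixture's left as the robot sees it.
- index_fixture: The same fixture; origin on its axis at counter level. Besides home there is just one notch on each side, in an adjustable segment clamped on the index ring. It lies 0.73 to 1.05 rad from home, elsewhere every time and differently left and right, and is not measured. Let go between notches, the pin rides on the rim and snaps in when it comes over the notch; the arm then stops firmly.
- ring_centre (a point): Centre of the opening of the pull ring, 68 mm above the counter, 115.5 mm from the axis with the pin home. The ring is a flat level D-shaped loop of 9 mm dark steel bar at the arm's outer end, open from above, nothing below it but the counter. Opening 38 mm along the arm, 56 mm across it. Its -x axis points outward along the arm.
- outer_bar (a point): Middle of the ring's outer cross bar (9 mm thick, 48 mm wide, at right angles to the arm), 68 mm above the counter, 23.5 mm outward of the ring's centre: pull here, outward along the arm.
- pull_ring (a joint): Travel of ring and index tongue (8 mm thick, 18 mm high) outward along the arm, m: 0 = tongue (the pin) fully home in a notch, about 0.0075 = its tip resting on the smooth rim between notches, 0.014 = outer end stop. A spring pulls it inward, 7 N when home, 10.5 N at the end stop. The notches are 8 mm deep: the arm swings free once it is drawn out 0.009 or more.
- swing_arm (a joint): Angle of the swing arm, rad: 0 = home notch (start), positive = swung to the fixture's left (clockwise from above), negative = right; end stops at +-1.19. Flat aluminium arm 44 mm wide, top 84 mm above the counter, reaching 87 mm from the axis, with a 40 mm bearing on it (top at 99 mm). Turns with 1 to 4 N at the ring, stays where left; about +-0.03 rad of play when locked.
- grease_tin: Flat round tin with a pale lid, 73 mm across, 48 mm high, standing on the counter to the left or the right of the fixture; its side is the side to swing to. Origin at the centre of its underside. Leave it standing.
- small_box: Small open cardboard carton, 76 x 87 x 64 mm, on the side of the fixture opposite the grease tin. Origin under its centre. Leave it.
- oil_bottle: Plastic oiler with a pointed spout, 47 mm across, 139 mm high, at the back left. Origin at the centre of its underside. Leave it.
- relay_box: Black plug-in relay, 46 x 28 x 88 mm, at the back right. Origin at the centre of its underside. Leave it.
- tape_measure: Tape measure, 32 x 80 x 62 mm, at the front left. Origin under its centre. Leave it.
- spanner: Open-ended spanner, 180 mm long, 6 mm thick, at the front right. Origin under its centre. Leave it.
- nut_1: Hexagon nut, 22 x 10 mm, lying to the right in front of the fixture. Origin under its centre. Leave it.
Mind the look-alikes: they are no part of the job. Of the things like the grease_tin, leave any that is orange; of the rest the larger one is meant.

How it is judged (in metres and radians):
On the way, in this order (a step that is already met when the one before it is completed fails the run):
1. the index pin is drawn out of the home notch by the ring (value of joint pull_ring above 0.006 m), for 0.1 s.
2. the arm is swung clear of the home notch towards the grease tin's side (((y of grease_tin in the frame of fixture_axis above 0 m and value of joint swing_arm above 0.2 rad) or (y of grease_tin in the frame of fixture_axis below 0 m and value of joint swing_arm below -0.2 rad))), for 0.1 s.
At the end, for the whole second after the job is handed in: The arm stands in the notch on the grease tin's side (more than 0.65 rad from home on that side), the index pin is home to within 2 mm, and the arm is at rest (((y of grease_tin in the frame of fixture_axis above 0 m and value of joint swing_arm above 0.65 rad) or (y of grease_tin in the frame of fixture_axis below 0 m and value of joint swing_arm below -0.65 rad)) and value of joint pull_ring below 0.002 m and velocity of joint swing_arm between -0.05 and 0.05 rad/s); the robot touches nothing.
It fails at once if a bystander is moved by more than 20 mm (distance of any of grease_tin, small_box, oil_bottle, relay_box, tape_measure, spanner, nut_1 from where it was at the start of the episode above 0.02 m).
It also fails if it takes over 42 s, if anything falls off the work surface, if the arm or the gripper's body presses on something with over 40 N, if the wrist force passes 120 N, or if a joint passes its speed limit or range.

## Robot

A 7-joint arm with a two-finger parallel gripper is mounted at the origin on a cart in front of the work surface, level with it; the furniture and walls round the work are solid. World frame = base frame: x ahead of the robot, y to its left, z up, the work surface at z = 0. Lengths are in mm, angles in rad, forces in N, time in s.
With the tool pointing down it reaches from about 400 to 875 mm from the base axis. Payload 4.4 kg.
Tool frame: the origin (TCP) lies midway between the tips of the shut fingers; the grasp point (between the pads) lies 19 mm behind it (ctrl.pinch_z is the distance from the TCP to the grasp point, in mm); z points along the fingers, y is the line along which they close (so a half turn about z gives the same grasp; the last joint's range is limited). The gripper opens to 85 mm and grips with 20 to 120 N. Pads are 22 mm wide; open, the fingers measure 114 mm over their backs; the gripper's body (76 mm by 85 mm) begins 54 mm behind the grasp point. The pads swing forward as they close: fully open they stand 13 mm farther back than shut.
Start: joints at [1.253, 0.628, 0.038, 1.517, -0.027, 0.996, -0.02], TCP at [161.973, -629.51, 231.313] pointing down, gripper open.
Joint ranges: [-3.06, 3.06], [-0.37, 2.12], [-1.25, 1.32], [0.18, 2.47], [-1.1, 4.24], [0.23, 1.98], [-2.94, 2.94]. Speed limits (rad/s): [2.57, 2.57, 3.14, 3.14, 3.14, 3.14, 3.14].

## Interface

Orientations are given as [roll, pitch, yaw] about the fixed x, y, z axes, in that order (R = Rz(yaw) Ry(pitch) Rx(roll)).
In Python, from cell import read_state, cams, order, ctrl gives the robot as it stands.
- The arm moves only by the tool move_arm, never from a script. Its argument "targets" is text: rows parted by semicolons, each of 7 numbers parted by spaces: the gripper's target within -1 to 1 (fully open at 1, half-way at 0, shut at -1), then the shift along the tool's x, y, z in cm, then the turn, a rotation vector about the tool's x, y, z in degrees. A call has 1 to 5 rows; each row shifts and turns the commanded pose from where the row before left it, along the tool's axes as they then stand; what a row does not reach is not made up. A row lasts 1/12 s, in which the tool goes at most 41.7 mm and 7.16 degrees, less where a joint would pass 70% of its speed; a pose out of reach is approached as far as the arm can. A call with a gripper value outside its range is refused whole. The fingers move at their own pace and stop on an object; the grip force is fixed at half the most. Time passes only in rows, so rows that do not move let the fingers close. It gives the time, the measured TCP pose, the force, the opening and the grip force at its end, in the units of the state.
- read_state(): the state, without advancing time (a new reading comes with each control period).
- cams.get_image(name): name is "scene" or "top" or "wrist"; returns a dict with "color" (384x512x3 uint8, red, green, blue), "fovy" (degrees; the focal length in pixels is half the picture's height over the tangent of half this angle, whatever the lens; pixels are square), "cx", "cy" (the principal point, pixels), "k1" (the pictures are not rectified: a ray, as slopes to the right and down, at radius r is drawn at 1 + k1 r^2 times it, then the intrinsics apply), "rvec" (rotation vector, rad) and "tvec" (3), from world to camera coordinates, as OpenCV has them. Camera axes: x right, y down, z forward; pixel columns grow to the right and rows downward; lengths in mm; the calibration is good to about 2 mm. A picture is of the moment at which its call begins. There is no depth.
- order.finish_job(): hands the job in; it is judged then, once.
The state is a dict: "clock": time; "qpos": joint angles; "qd": joint speeds; "tau": joint torques, N m; "eef_pos": TCP position; "tool_rot": TCP orientation; "force": force on the tool from outside, world axes, zero at the start; "torque": the same for the moment, N m; "width": finger opening in mm; "gripper_force": force on a finger pad.
Only numpy, scipy, OpenCV 4.12 (cv2) and the standard library are available. Lean on these libraries where they do the work, as an engineer would, in place of code of your own. Each camera call takes 0.05 s, during which the arm holds its last target. There are 200 camera calls.

## Working session

There is one attempt and no reset: what is moved stays moved. The work goes in short steps, Python scripts to look and compute and a tool call to move; the robot and the scene stay as the last step left them, time stands still between calls to the robot, and variables do not carry over. Pictures are saved under pics/ and viewed, at most 10 in all, crops included, and the job is handed in when it is done.

Besides the shell and the picture viewer there is one more tool, called after "Emit:" as name(argument=value, ...), one argument or row to a line, values as JSON. move_arm: Moves the arm, as the interface text tells. Its arguments: {"type":"object","properties":{"targets":{"type":"string"}},"required":["targets"]}

```bash
ls; mkdir -p pics
cat > h.py <<'E'
import numpy as np, cv2
from cell import read_state, cams, order, ctrl
from scipy.spatial.transform import Rotation as R
def cam(n):
    c=cams.get_image(n); c['f']=c['color'].shape[0]/2/np.tan(np.radians(c['fovy'])/2); return c
def ray(c,u,v):
    K=np.array([[c['f'],0,c['cx']],[0,c['f'],c['cy']],[0,0,1.]])
    p=cv2.undistortPoints(np.array([[[u,v]]],float),K,np.array([c['k1'],0,0,0.]))[0,0]
    Rm=R.from_rotvec(np.ravel(c['rvec'])).as_matrix(); t=np.ravel(c['tvec'])
    return -Rm.T@t, Rm.T@np.array([p[0],p[1],1])
def onz(c,u,v,z):
    o,d=ray(c,u,v); return o+d*(z-o[2])/d[2]
def save(c,n,crop=None,s=1):
    im=c['color'][:,:,::-1]
    if crop: x0,y0,x1,y1=crop; im=im[y0:y1,x0:x1]
    cv2.imwrite('pics/'+n+'.png',cv2.resize(im,None,fx=s,fy=s,interpolation=cv2.INTER_CUBIC))
E
python3 - <<'E'
from h import *
a=cam('scene');b=cam('top')
im=np.hstack([a['color'],b['color']])
save({'color':np.vstack([a['color'][:,:],])},'scene',None,1.5);save(b,'top',None,1.5)
for c in(a,b):print(c['fovy'],c['k1'],ray(c,256,192))
s=read_state();print(s['clock'],s['eef_pos'],s['tool_rot'],s['width'])
E
```

```text
pics
51.63714769168353 0.025838492046666817 (array([ 43.16055906, 566.34455397, 696.56054971]), array([ 0.45644531, -0.61602961, -0.64204605]))
55.63923853452148 -0.04533177389154838 (array([ 383.22159839,  -18.70258851, 1153.62581315]), array([ 0.10322019, -0.03608624, -0.99420926]))
0.1 [ 161.81859903 -628.95303293  230.49044815] [-3.13987583e+00  5.68895331e-06  2.51740322e-01] 85.69404587526611
```

View pics/scene.png

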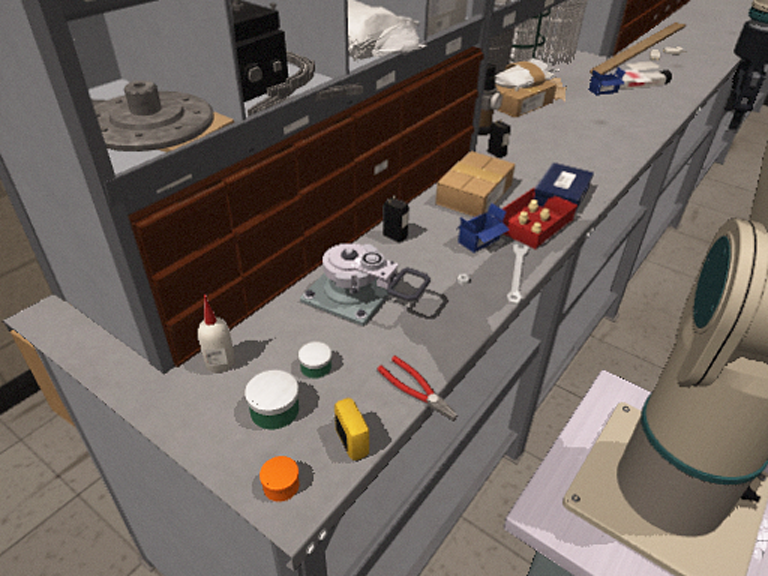

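View pics/top.png

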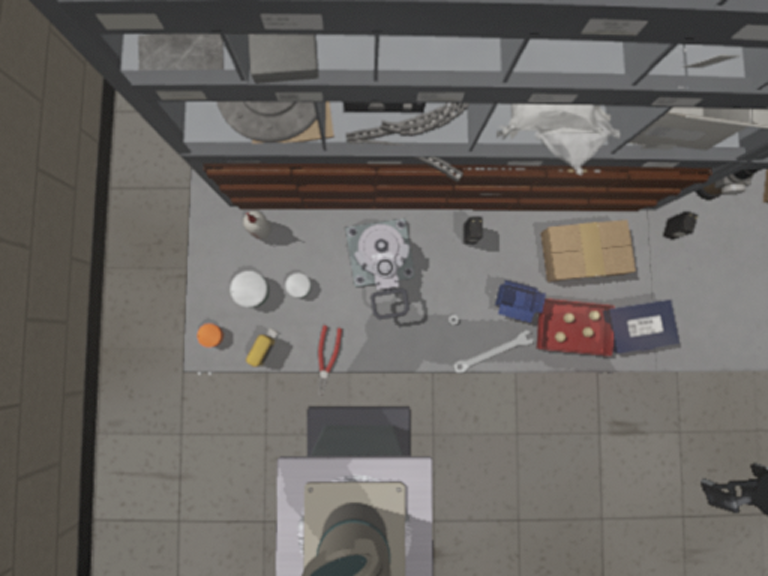

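The top view shows two pale-lidded tins at view px (248,289) and (298,285), and an orange one at (209,335). All are left of the fixture at (381,250). The larger pale one at (248,289) fits the description. The arm's ring is near (390,303), with its shadow at (409,312). I'll confirm the tin in an enlarged crop and measure.

Run:
```python
from h import *
b=cam('top'); save(b,'crop',(120,130,320,260),4)
def q(u,v,z): return onz(b,u/1.5,v/1.5,z).round(0)
print('axis',q(381.5,245,99)); print('ring',q(390,303,68),'bar',q(391,316,68))
for n,u,v,z in(('big',248,289,48),('small',298,285,40),('orange',209,335,40)):print(n,q(u,v,z),)
print('bigdiam',np.linalg.norm(q(230,289,48)-q(267,289,48)),'small',np.linalg.norm(q(285,285,40)-q(311,285,40)))
```

```text
axis [577. -52.  99.]
ring [466. -70.  68.] bar [440. -72.  68.]
big [495. 218.  48.]
small [504. 117.  40.]
orange [402. 297.  40.]
bigdiam 75.0 small 53.009433122794285
```

View pics/crop.png

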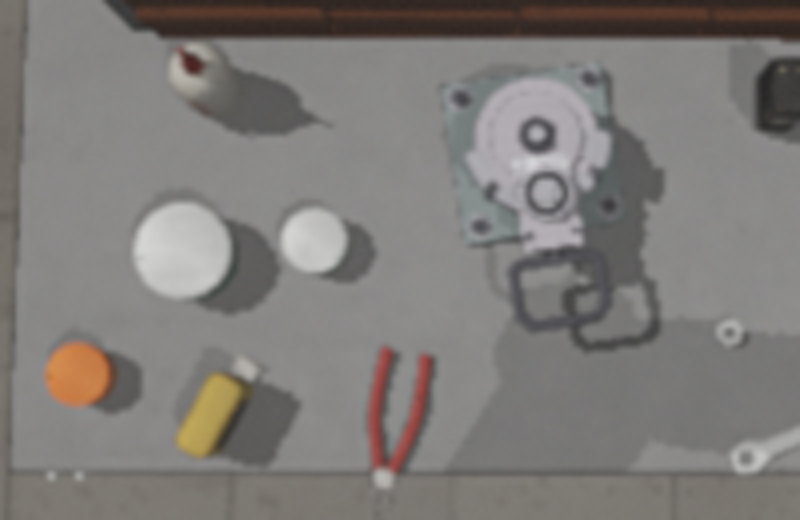

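The crop confirms it: the larger pale-lidded tin (crop px 182,248) measures about 75 mm across and the smaller one 53 mm. It stands to the left, so I swing left (positive). Next I approach above the ring.

Emit:
move_arm(
  targets="-0.2 3.2 -1.75 0 0 0 0; -0.2 3.2 -1.75 0 0 0 0; -0.2 3.2 -1.75 0 0 0 0; -0.2 3.2 -1.75 0 0 0 0; -0.2 3.2 -1.75 0 0 0 0",
)

```text
clock: 0.57
eef_pos: [296.0, -503.4, 231.1]
tool_rot: [-3.141, 0.0, 0.251]
force: [0.1, 0.0, -0.4]
width: 34.3
gripper_force: 0.0
```

Emit:
move_arm(
  targets="-0.2 3.2 -1.75 0 0 0 0; -0.2 3.2 -1.75 0 0 0 0; -0.2 3.2 -1.75 0 0 0 0; -0.2 3.2 -1.75 0 0 0 0; -0.2 3.2 -1.75 0 0 0 0",
)

```text
clock: 0.98
eef_pos: [429.2, -378.8, 231.2]
tool_rot: [-3.141, 0.0, 0.252]
force: [0.4, -0.1, 0.5]
width: 34.0
gripper_force: 0.0
```

Emit:
move_arm(
  targets="-0.2 0 0 0 0 0 -7; -0.2 0 0 0 0 0 -7; -0.2 0 0 0 0 0 -7; -0.2 0 0 0 0 0 -7; -0.2 0 0 0 0 0 -7",
)

```text
clock: 1.4
eef_pos: [428.2, -380.0, 231.1]
tool_rot: [-3.141, 0.0, 0.869]
force: [-0.0, 0.0, 0.2]
width: 34.0
gripper_force: 0.0
```

Emit:
move_arm(
  targets="-0.2 0 0 0 0 0 -7; -0.2 0 0 0 0 0 -7; -0.2 0 0 0 0 0 -7; -0.2 0 0 0 0 0 -7; -0.2 0 0 0 0 0 -7",
)

```text
clock: 1.82
eef_pos: [428.1, -380.2, 231.1]
tool_rot: [-3.141, -0.0, 1.479]
force: [0.5, 0.0, 0.6]
width: 34.0
gripper_force: 0.0
```

Emit:
move_arm(
  targets="-0.2 0 0 0 0 0 -7; -0.2 0 0 0 0 0 -5; -0.2 0 0 0 0 0 0",
)

```text
clock: 2.07
eef_pos: [428.0, -380.3, 231.0]
tool_rot: [-3.141, -0.001, 1.685]
force: [-0.9, -0.3, 0.5]
width: 34.0
gripper_force: 0.0
```

Emit:
move_arm(
  targets="-0.2 3.8 0.63 1 0 0 0; -0.2 3.8 0.63 1 0 0 0; -0.2 3.8 0.63 1 0 0 0; -0.2 3.8 0.63 1 0 0 0; -0.2 3.8 0.63 1 0 0 0",
)

```text
clock: 2.48
eef_pos: [438.0, -186.5, 181.0]
tool_rot: [3.141, 0.0, 1.679]
force: [0.7, -0.6, 0.3]
width: 34.5
gripper_force: 0.0
```

Emit:
move_arm(
  targets="-0.2 3.8 0.63 1 0 0 0; -0.2 3.8 0.63 1 0 0 0; -0.2 3.8 0.63 1 0 0 0; -0.2 0 0 0 0 0 0",
)

```text
clock: 2.82
eef_pos: [444.2, -63.4, 150.4]
tool_rot: [-3.141, -0.005, 1.693]
force: [0.3, 0.2, -1.1]
width: 34.2
gripper_force: 0.0
```

Run:
```python
from h import *
c=cam('wrist'); save(c,'w1',None,1.5); np.save('w1.npy',c,allow_pickle=True)
s=read_state();print(s['eef_pos'],s['tool_rot'],ray(c,256,192),c['k1'],s['qpos'])
```

```text
[444.27053551 -67.50629394 150.8254581 ] [-3.14072093e+00 -2.09805161e-03  1.69003258e+00] (array([434.31903914,  18.85900254, 293.56004856]), array([ 0.0360759 , -0.31461376, -0.94854197])) 0.012079720158767859 [ 0.31998234  0.49530758 -0.32188684  2.13275455  0.2856725   0.55480419
 -0.09100714]
```

View pics/w1.png

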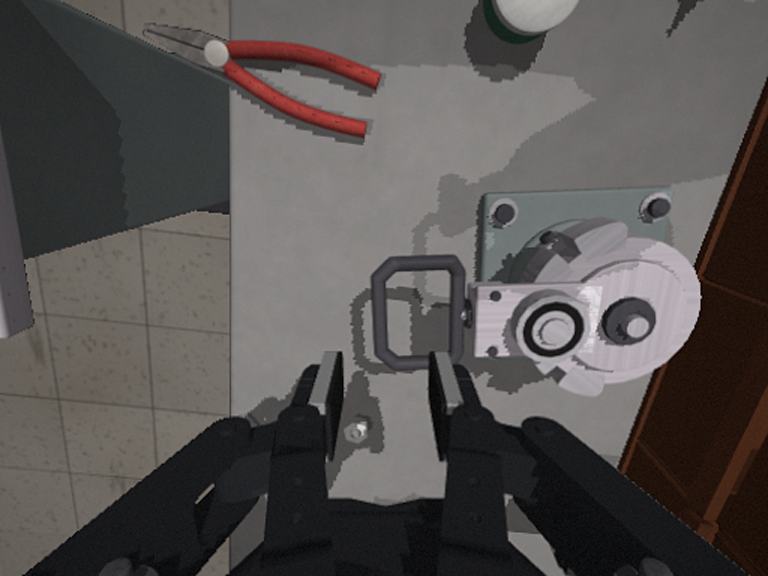

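The wrist view shows the ring with its outer bar at px (380,275–345), inner bar at (458,312), the bearing at (553,330) and the pivot at (635,325). The pads straddle the bar line but lie too far to the right in y, at the bottom of the picture.

Run:
```python
from h import *
c=np.load('w1.npy',allow_pickle=True).item()
g=lambda u,v,z:onz(c,u/1.5,v/1.5,z)[:2]
o1,o2=g(379,278,70),g(381,346,70); i1,i2=g(458,270,70),g(459,355,70)
sl,sr=g(418,263,70),g(419,362,70)
br=g(553,330,99)
print(o1,o2,i1,i2,sl,sr,br,g(630,322,95))
bar=(o1+o2)/2; rc=(sl+sr)/2
v=o1-o2; print('dir from bar',np.arctan2(-v[0],v[1]),'i',np.arctan2(-(i1-i2)[0],(i1-i2)[1]))
print('bar',bar,'rc',rc); d=br-bar; print('arm a',np.arctan2(d[1],d[0]))
```

```text
[439.16673478 -49.53264195] [445.60689954 -93.13467387] [484.12202192 -39.06429894] [494.69044963 -93.30542779] [460.44852462 -37.76724247] [ 470.64430165 -101.25124827] [533.62279445 -57.95895606] [575.2659549  -49.84250534]
dir from bar 0.14664304989389434 i 0.19243066437372933
bar [442.38681716 -71.33365791] rc [465.54641313 -69.50924537]
arm a 0.14555783345868206
```

Emit:
move_arm(
  targets="-0.2 -0.37 -0.25 1 0 0 -1.7; -0.2 0 0 1.5 0 0 0; -0.2 0 0 1.5 0 0 0; -0.2 0 0 1.5 0 0 0; -0.2 0 0 0.5 0 0 0",
)

```text
clock: 3.28
eef_pos: [441.4, -77.8, 90.0]
tool_rot: [-3.139, 0.0, 1.709]
force: [-0.3, -0.4, 0.0]
width: 34.0
gripper_force: 0.0
```

Emit:
move_arm(
  targets="-0.2 0 0 1 0 0 0; -0.2 0 0 1 0 0 0; -0.2 0 0 1 0 0 0; -0.2 0 0 1 0 0 0; -0.2 0 0 0 0 0 0",
)

```text
clock: 3.7
eef_pos: [441.8, -77.4, 50.4]
tool_rot: [-3.14, 0.0, 1.71]
force: [0.2, -0.1, -0.8]
width: 34.1
gripper_force: 0.0
```

Run:
```python
from h import *
c=cam('wrist'); save(c,'w2',(150,100,512,360),2)
s=read_state();print(s['eef_pos'],s['tool_rot'],s['force'])
```

```text
[442.02355068 -77.27679371  51.09460059] [-3.14041603e+00  3.65101764e-04  1.71069935e+00] [0.01491098 0.04074841 0.30381275]
```

View pics/w2.png

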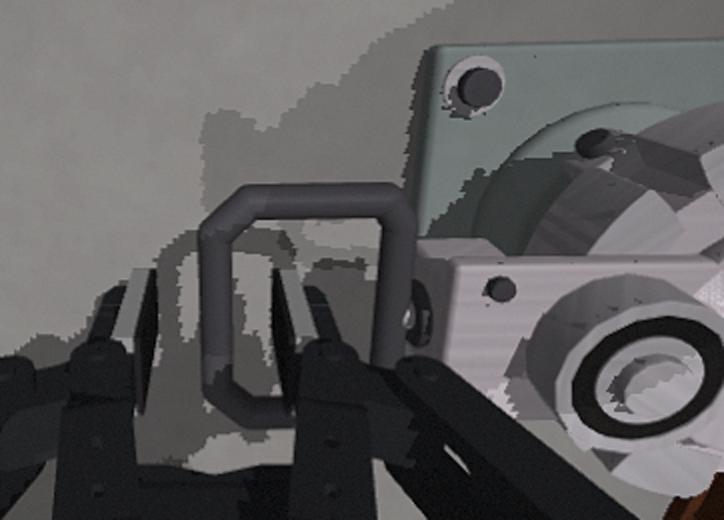

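The pads straddle the outer bar (crop x≈215), with one finger in the ring opening. I nudge 5 mm to centre and close.

Emit:
move_arm(
  targets="-0.2 0.5 0 0 0 0 0; -1 0 0 0 0 0 0; -1 0 0 0 0 0 0; -1 0 0 0 0 0 0; -1 0 0 0 0 0 0",
)

```text
clock: 4.17
eef_pos: [441.3, -71.5, 51.9]
tool_rot: [-3.142, 0.0, 1.713]
force: [-1.6, 1.2, 5.5]
width: 7.1
gripper_force: 58.6
```

Emit:
move_arm(
  targets="-1 0 0 0 0 0 0; -1 0 0 0 0 0 0",
)

```text
clock: 4.33
eef_pos: [441.4, -71.5, 51.9]
tool_rot: [3.142, 0.0, 1.713]
force: [-2.6, 1.0, 7.0]
width: 6.4
gripper_force: 58.6
```

The 6.4 mm width and the upward force suggest I'm holding the bar's upper edge. I reopen and go 5 mm lower.

Emit:
move_arm(
  targets="-0.4 0 0 0 0 0 0; -0.4 0 0 0 0 0 0; -0.4 0 0 0.5 0 0 0; -1 0 0 0 0 0 0; -1 0 0 0 0 0 0",
)

```text
clock: 4.75
eef_pos: [441.4, -71.6, 46.0]
tool_rot: [-3.141, -0.0, 1.713]
force: [0.5, 0.0, -0.7]
width: 7.1
gripper_force: 58.4
```

Emit:
move_arm(
  targets="-1 0 0 0 0 0 0; -1 0 0 0 0 0 0; -1 0 0 0 0 0 0",
)

```text
clock: 5.0
eef_pos: [441.4, -71.5, 46.1]
tool_rot: [-3.141, -0.0, 1.713]
force: [0.4, 0.6, -4.1]
width: 6.9
gripper_force: 58.3
```

Emit:
move_arm(
  targets="-1 0 -0.4 0 0 0 0; -1 0 -0.4 0 0 0 0; -1 0 -0.4 0 0 0 0; -1 0 0 0 0 0 0; -1 0 0 0 0 0 0",
)

```text
clock: 5.42
eef_pos: [434.3, -72.3, 46.3]
tool_rot: [3.133, -0.001, 1.713]
force: [8.0, 0.7, -14.3]
width: 6.7
gripper_force: 58.1
```

Emit:
move_arm(
  targets="-1 0 0 0 0 0 0; -1 0 0 0 0 0 0",
)

```text
clock: 5.58
eef_pos: [434.5, -72.3, 46.3]
tool_rot: [3.133, -0.001, 1.714]
force: [8.9, 1.1, -12.7]
width: 7.1
gripper_force: 58.1
```

Run:
```python
from h import *
c=cam('wrist'); save(c,'w3',(150,100,512,360),2)
s=read_state();print(s['eef_pos'],s['tool_rot'],s['force'])
```

```text
[434.45871674 -72.25141857  46.29567277] [ 3.13265555e+00 -1.04330636e-03  1.71347745e+00] [  8.81620586   1.13860861 -12.98452571]
```

View pics/w3.png

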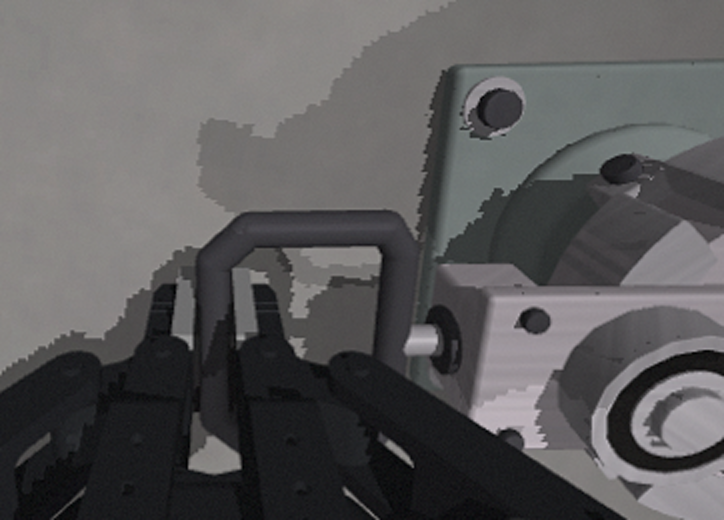

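The pin rod is showing about 7 mm (crop x 405–440). The controller yields under the spring load, so I pull further.

Emit:
move_arm(
  targets="-1 0 -0.3 0 0 0 0; -1 0 -0.2 0 0 0 0; -1 0 0 0 0 0 0; -1 0 0 0 0 0 0",
)

```text
clock: 5.97
eef_pos: [430.2, -72.8, 46.3]
tool_rot: [3.131, -0.001, 1.713]
force: [10.1, 1.8, -14.6]
width: 6.9
gripper_force: 58.1
```

The pin is drawn out about 11 mm. Now I swing left on an arc.

Emit:
move_arm(
  targets="-1 0.81 0.02 0 0 0 3; -1 0.81 0.02 0 0 0 3; -1 0.81 0.02 0 0 0 3; -1 0.81 0.02 0 0 0 3; -1 0 0 0 0 0 0",
)

```text
clock: 6.38
eef_pos: [428.7, -39.6, 46.3]
tool_rot: [3.133, -0.003, 1.502]
force: [10.2, -0.3, -15.8]
width: 6.9
gripper_force: 58.2
```

```bash
cat >> h.py <<'E'
def rep():
    s=read_state(); A=np.array([580,-50.5]); p=s['eef_pos'][:2]-A
    th=np.pi+.15-np.arctan2(p[1],p[0])%(2*np.pi)
    print('t',round(s['clock'],2),'swing %.3f'%th,'drawn %.1f'%(np.hypot(*p)-140.1),'psi-err %.3f'%(s['tool_rot'][2]-(np.pi/2+.15-th)),s['force'].round(1))
E
python3 -c "
from h import *
rep()"
```

```text
t 6.38 swing 0.222 drawn 11.5 psi-err 0.004 [ 10.2  -0.3 -15.8]
```

Emit:
move_arm(
  targets="-1 0.81 0.02 0 0 0 3; -1 0.81 0.02 0 0 0 3; -1 0.81 0.02 0 0 0 3; -1 0.81 0.02 0 0 0 3; -1 0 0 0 0 0 0",
)

```text
clock: 6.8
eef_pos: [434.3, -8.4, 46.3]
tool_rot: [3.134, -0.004, 1.292]
force: [9.5, -2.5, -14.5]
width: 6.9
gripper_force: 58.2
```

Emit:
move_arm(
  targets="-1 0 0.5 0 0 0 0; -1 0 0.5 0 0 0 0; -1 0 0 0 0 0 0",
)

```text
clock: 7.05
eef_pos: [437.8, -12.3, 46.0]
tool_rot: [-3.14, 0.0, 1.294]
force: [-0.5, 0.3, -5.2]
width: 6.9
gripper_force: 59.8
```

```bash
python3 -c "
from h import *
rep()"
```

```text
t 7.05 swing 0.412 drawn 7.1 psi-err -0.014 [-0.5  0.3 -5.2]
```

Emit:
move_arm(
  targets="-1 0.5 0.2 0 0 0 2; -1 0.5 0.2 0 0 0 2; -1 0.5 0.01 0 0 0 2; -1 0.5 0.01 0 0 0 2; -1 0.5 0.01 0 0 0 2",
)

```text
clock: 7.47
eef_pos: [447.0, 10.3, 45.9]
tool_rot: [-3.135, 0.004, 1.117]
force: [-6.9, 0.3, -0.3]
width: 7.0
gripper_force: 60.9
```

Emit:
move_arm(
  targets="-1 0.26 0 0 0 0 1; -1 0.26 0 0 0 0 1; -1 0.26 0 0 0 0 1; -1 0.26 0 0 0 0 1; -1 0.26 0 0 0 0 1",
)

```text
clock: 7.88
eef_pos: [454.3, 22.1, 46.0]
tool_rot: [-3.137, 0.003, 1.031]
force: [-4.5, 1.0, -2.7]
width: 7.3
gripper_force: 61.1
```

```bash
python3 -c "
from h import *
rep()"
```

```text
t 7.88 swing 0.674 drawn 5.1 psi-err -0.016 [-4.5  1.  -2.7]
```

Emit:
move_arm(
  targets="-1 0.26 0 0 0 0 1; -1 0.26 0 0 0 0 1; -1 0.26 0 0 0 0 1; -1 0.26 0 0 0 0 1; -1 0 0 0 0 0 0",
)

```text
clock: 8.3
eef_pos: [461.8, 32.3, 46.1]
tool_rot: [-3.139, -0.001, 0.961]
force: [-2.0, 8.1, -7.1]
width: 7.1
gripper_force: 60.3
```

```bash
python3 -c "
from h import *
rep()"
```

```text
t 8.3 swing 0.761 drawn 4.2 psi-err 0.002 [-2.   8.1 -7.1]
```

Emit:
move_arm(
  targets="-1 0.26 0 0 0 0 1; -1 0.26 0 0 0 0 1; -1 0.26 0 0 0 0 1; -1 0 0 0 0 0 0",
)

```text
clock: 8.63
eef_pos: [471.6, 36.1, 46.4]
tool_rot: [3.136, -0.005, 0.905]
force: [7.1, 1.9, -14.4]
width: 6.6
gripper_force: 60.0
```

```bash
python3 -c "
from h import *
rep()
c=cam('wrist'); save(c,'w4',(150,60,512,340),2)"
```

```text
t 8.63 swing 0.824 drawn -1.4 psi-err 0.009 [  7.1   1.9 -14.4]
```

View pics/w4.png

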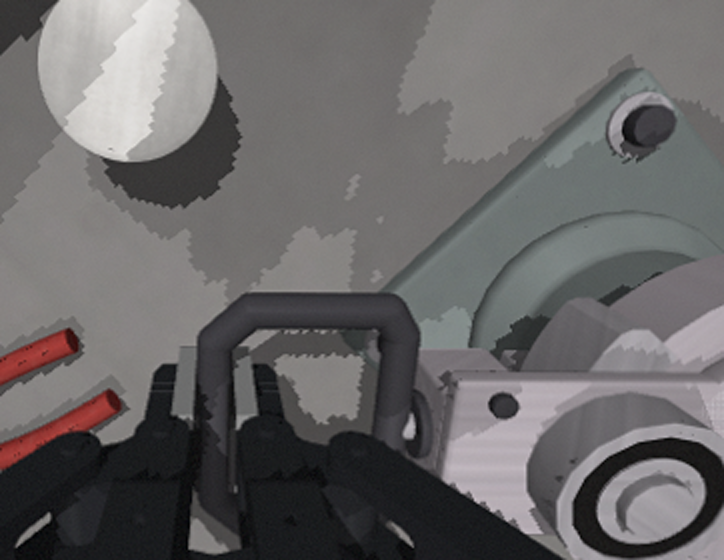

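The pin snapped in: the ring is close to the arm again (rod nearly hidden at crop 415,425) and the draw fell from 4.2 to −1.4 mm. I open the fingers and check.

Emit:
move_arm(
  targets="-0.3 0 0 0 0 0 0; -0.3 0 0 0 0 0 0; -0.3 0 0 0 0 0 0; -0.3 0 0 0 0 0 0; -0.3 0 0 0 0 0 0",
)

```text
clock: 9.1
eef_pos: [467.5, 36.2, 46.6]
tool_rot: [3.141, -0.0, 0.909]
force: [-0.5, -0.5, -0.3]
width: 29.9
gripper_force: 0.0
```

```bash
python3 -c "
from h import *
rep()
c=cam('wrist'); save(c,'w5',(150,60,512,340),2)"
```

```text
t 9.1 swing 0.806 drawn 1.9 psi-err -0.005 [-0.5 -0.5 -0.3]
```

View pics/w5.png

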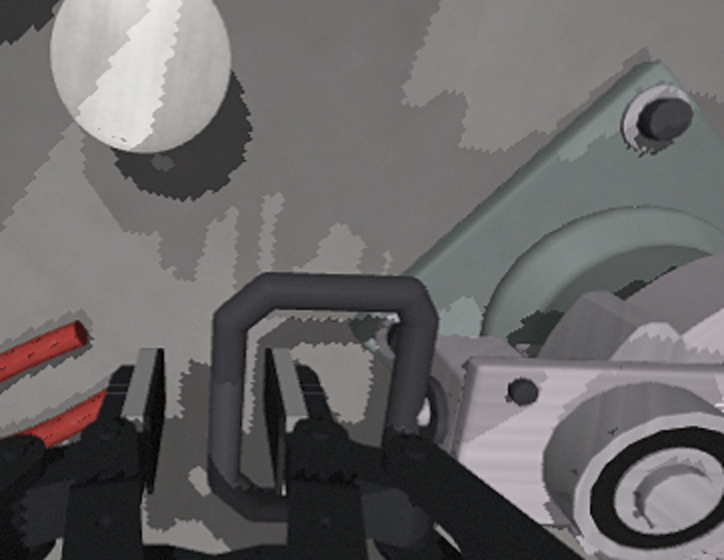

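The ring gap to the arm face (437→468 px, 31 px) matches the home view (35 px), so the pin looks home. I test the lock with a light sideways push from the inner finger.

Emit:
move_arm(
  targets="-0.3 0.6 0 0 0 0 0; -0.3 0.6 0 0 0 0 0; -0.3 0.6 0 0 0 0 0; -0.3 0.4 0 0 0 0 0; -0.3 0 0 0 0 0 0",
)

```text
clock: 9.57
eef_pos: [482.0, 54.6, 46.4]
tool_rot: [3.141, -0.001, 0.911]
force: [0.9, -0.7, -0.2]
width: 30.2
gripper_force: 0.0
```

Emit:
move_arm(
  targets="-0.3 0.4 0 0 0 0 0; -0.3 0.4 0 0 0 0 0; -0.3 0 0 0 0 0 0",
)

```text
clock: 9.82
eef_pos: [483.2, 56.3, 46.0]
tool_rot: [-3.14, 0.008, 0.906]
force: [-4.7, -7.5, 4.0]
width: 30.0
gripper_force: 4.2
```

The arm holds firm: 9 N of resistance against the 1–4 N of a free swing. I back off to the centre and lift out.

Emit:
move_arm(
  targets="-0.3 -0.8 0 0 0 0 0; -0.3 -0.8 0 0 0 0 0; -0.3 -0.6 0 0 0 0 0; -0.3 0 0 0 0 0 0; -0.3 0 0 -0.5 0 0 0",
)

```text
clock: 10.23
eef_pos: [471.8, 42.6, 51.0]
tool_rot: [-3.141, 0.0, 0.91]
force: [0.5, 0.5, 1.0]
width: 29.9
gripper_force: 0.0
```

Emit:
move_arm(
  targets="-0.3 0 0 -1.5 0 0 0; -0.3 0 0 -2 0 0 0; -0.3 0 0 -3 0 0 0; -0.3 0 0 -3 0 0 0; -0.3 0 0 -3 0 0 0",
)

```text
clock: 10.65
eef_pos: [472.4, 43.3, 178.1]
tool_rot: [-3.142, -0.001, 0.911]
force: [0.7, -0.0, -1.2]
width: 29.8
gripper_force: 0.0
```

Emit:
move_arm(
  targets="-0.3 -3 0 0 0 0 0; -0.3 -3 0 0 0 0 0; -0.3 -3 0 0 0 0 0; -0.3 0 0 0 0 0 0; -0.3 0 0 0 0 0 0",
)

```text
clock: 11.07
eef_pos: [416.7, -29.3, 176.9]
tool_rot: [3.141, -0.0, 0.907]
force: [0.8, 0.3, -0.1]
width: 29.9
gripper_force: 0.0
```

```bash
python3 -c "
from h import *
rep()
c=cam('wrist'); save(c,'w6',None,1.5)"
```

```text
t 11.07 swing 0.279 drawn 24.5 psi-err -0.534 [ 0.8  0.3 -0.1]
```

View pics/w6.png

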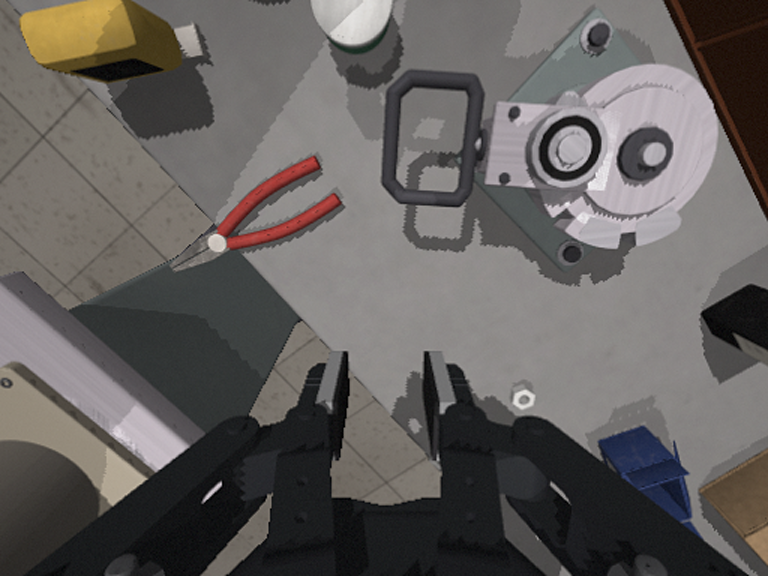

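The wrist view shows the swung arm with its ring (432,138) free and the gripper clear. I check the pin depth by comparing bar-to-bearing distance with the home picture.

Run:
```python
from h import *
w1=np.load('w1.npy',allow_pickle=True).item(); c=cam('wrist')
def f(c,bars,bear,face):
    g=lambda p,z:onz(c,p[0]/1.5,p[1]/1.5,z)[:2]
    b=(g(bars[0],70)+g(bars[1],70))/2; r=g(bear,99); k=g(face,84)
    print('bar',b.round(1),'bar-bearing',np.linalg.norm(b-r).round(1),'bar-face',np.linalg.norm(b-k).round(1),'dir',np.arctan2(*(r-b)[::-1]).round(3))
f(w1,((379,278),(381,346)),(553,330),(475,318))
f(c,((394,90),(389,185)),(570,148),(493,145))
# dark-run edges along the arm line for both pictures
for im,v in((w1['color'],205),(c['color'],93)):
    print(im[v,240:340].mean(1).astype(int).tolist())
```

```text
bar [442.4 -71.3] bar-bearing 92.2 bar-face 54.1 dir 0.146
bar [476.8  41.3] bar-bearing 92.5 bar-face 56.2 dir -0.718
[74, 119, 136, 136, 136, 136, 137, 115, 68, 55, 61, 71, 72, 71, 71, 65, 56, 76, 122, 137, 132, 134, 135, 133, 135, 135, 133, 134, 137, 134, 136, 136, 140, 102, 76, 80, 80, 79, 80, 78, 77, 74, 120, 138, 138, 139, 141, 106, 76, 73, 72, 70, 66, 61, 74, 79, 79, 79, 81, 63, 43, 46, 56, 70, 71, 71, 71, 69, 63, 53, 40, 35, 32, 33, 40, 66, 76, 111, 156, 180, 187, 184, 184, 185, 184, 185, 185, 185, 185, 187, 185, 187, 186, 186, 186, 185, 187, 185, 186, 185]
[141, 140, 140, 141, 140, 143, 142, 126, 134, 128, 118, 136, 143, 144, 130, 84, 54, 58, 62, 66, 63, 64, 58, 52, 39, 82, 113, 119, 120, 118, 118, 119, 117, 116, 116, 131, 141, 140, 124, 112, 130, 125, 129, 140, 139, 140, 141, 142, 142, 142, 143, 143, 127, 117, 118, 118, 120, 118, 117, 117, 117, 117, 115, 116, 116, 115, 117, 120, 91, 48, 51, 59, 65, 66, 65, 62, 56, 51, 40, 33, 28, 47, 66, 62, 72, 91, 98, 130, 163, 164, 162, 163, 161, 160, 164, 161, 159, 162, 162, 162]
```

Bar-to-bearing is 92.5 mm against 92.2 mm at home, so the pin is home, with the arm at about 0.86 rad. I'm handing in.

```bash
python3 -c "
from h import *
print(order.finish_job())"
```

```text
the job is handed in; nothing more can be done
None
```

The arm is swung about 0.86 rad left, to the grease tin's side, and locked with the pin home there; the ring is released, nothing else was touched, and the job is handed in (no verdict was returned).

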